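# Strip the roller drive's shaft

### The job

Strip the grey roller drive's shaft: slide the square stop collar off its free end and lay it in the small compartment of the parts tray, then slide off the spacer tube, and last the eight-sided flange, laying each in the tray's large compartment before going on to the next. Set the parts down without dropping them, let go of them, and leave the other things on the table where they stand.

Things in the scene. Friction and masses are not known exactly. Their poses are not given: they have to be found in the camera images.
- drive: Fixed grey upright bench drive. Origin on the table under the middle of its front face. The housing fills x = 0 to 110 mm, y = -50 to 50 mm, z = 0 to 248 mm (handle on top to 273 mm), so it rises 128 mm above the shaft close behind the flange: there the tool must lean some 30 degrees towards the shaft's free end, fingertips pointing down and to the housing.
- shaft_end (a point): Centre of the free end of the drive's fixed square steel shaft, 18 x 18 mm, which sticks out level from the front face along the drive's -x, 148 mm long, its axis at y = 0, 120 mm above the table. A bearing cover of 30 mm radius stands 3 mm out of the face round it. On the shaft, from the free end inwards: collar, spacer, flange. Axes as the drive's.
- collar_mid (a point): Centre of the stop collar: a dark steel square block, 56 x 56 mm (y, z), 24 mm thick along x (the shaft's direction), with a 25 mm square hole along x. A loosened thumbscrew on its top reaches 38 mm above the centre. About 0.15 kg. All three parts hang on the shaft by the roof of their hole, centre 3.5 mm below the shaft's axis, and slide freely.
- spacer_mid (a point): Centre of the spacer: a bare aluminium square tube, 44 x 44 mm across (y, z), 60 mm long along its x axis (the shaft direction), with a 25 mm square hole along x. 0.13 kg or so.
- flange_mid (a point): Centre of the flange: a grey plastic eight-sided plate, 62 mm across opposite flats (flats face +-y, +-z and the diagonals), 28 mm thick along its x axis (the shaft direction), with a 25 mm square hole along x. It sits 4 to 10 mm from the housing's front face. 0.13 kg or so.
- tray: Grey open parts tray, fixed to the table, 224 mm long (x), 138 mm wide (y), walls 24 mm high and 4 mm thick, floor 4 mm thick. Origin on the table under its centre. A cross wall 22 mm high at x = -33 mm divides it into a small compartment (at -x) and a large one (at +x).
- small_compartment (a point): Middle of the small compartment's floor, 4 mm above the table; inside 73 mm long (tray x) and 130 mm wide (tray y). Axes as the tray's.
- large_compartment (a point): Middle of the large compartment's floor, 4 mm above the table; inside 139 mm long (tray x) and 130 mm wide (tray y). Axes as the tray's.
- dish: Bystander: clear round petri dish, diameter 60 mm, 16 mm high; origin at the centre of its underside.
- timer: Bystander: pale square lab timer, 58 x 58 x 19 mm; origin at the centre of its underside.
- bottle_small: Bystander: small capped bottle, diameter 36 mm, 64 mm high; origin at the centre of its underside.
- pipette: Bystander: micropipette lying on the table, 242 mm long (x), 39 mm high; origin under its middle.
Not all that is in view belongs to the job. Leave any yellow look-alike of the part that bears collar_mid alone.

How it is judged:
On the way, in this order (a step that is already met when the one before it is completed fails the run):
1. the collar lies released in the small compartment (x of collar_mid in the frame of small_compartment between -0.036 and 0.036 m and y of collar_mid in the frame of small_compartment between -0.064 and 0.064 m and z of collar_mid in the frame of small_compartment between 0.005 and 0.042 m and linear speed of collar below 0.03 m/s and contact force between the fingers and collar below 0.3 N), for 0.2 s.
2. the spacer lies released in the large compartment (x of spacer_mid in the frame of large_compartment between -0.068 and 0.068 m and y of spacer_mid in the frame of large_compartment between -0.064 and 0.064 m and z of spacer_mid in the frame of large_compartment between 0.005 and 0.042 m and linear speed of spacer below 0.03 m/s and contact force between the fingers and spacer below 0.3 N), for 0.2 s.
3. the flange lies released in the large compartment (x of flange_mid in the frame of large_compartment between -0.068 and 0.068 m and y of flange_mid in the frame of large_compartment between -0.064 and 0.064 m and z of flange_mid in the frame of large_compartment between 0.005 and 0.042 m and linear speed of flange below 0.03 m/s and contact force between the fingers and flange below 0.3 N), for 0.2 s.
At the end, for the whole second after the job is handed in: The collar lies in the tray's small compartment, and the spacer and the flange in its large one: each with its centre between the compartment's walls and less than 42 mm above its floor, released and at rest (below 30 mm/s) (all of step 1 and all of step 2 and all of step 3); the robot touches nothing.
It fails at once if a part falls (faster than 1 m/s while its centre is below 100 mm) ((linear speed of collar above 1 m/s and height (world z) of collar_mid below 0.1 m) or (linear speed of spacer above 1 m/s and height (world z) of spacer_mid below 0.1 m) or (linear speed of flange above 1 m/s and height (world z) of flange_mid below 0.1 m)).
It fails at once if a bystander (dish, timer, small bottle, pipette) is moved more than 30 mm (distance of any of dish, timer, bottle_small, pipette from where it was at the start of the episode above 0.03 m).
It also fails if it takes over 69 s, if anything falls off the work surface, if the arm or the gripper's body presses on something with over 40 N, if the wrist force passes 120 N, or if a joint passes its speed limit or range.

### The arm

A 6-joint arm with a two-finger parallel gripper is mounted at the origin on the work surface; the furniture and walls round the work are solid. World frame = base frame: x ahead of the robot, y to its left, z up, the work surface at z = 0. Lengths are in m, angles in rad, forces in N, time in s.
With the tool pointing down it reaches from about 0.4 to 0.825 m from the base axis. Payload 7 kg.
Tool frame: the origin (TCP) lies midway between the tips of the shut fingers; the grasp point (between the pads) lies 19 mm behind it; z points along the fingers, y is the line along which they close (so a half turn about z gives the same grasp; the last joint's range is limited). The gripper opens to 88 mm and grips with 3 to 60 N. Pads are 19 mm wide; open, the fingers measure 130 mm over their backs; the gripper's body (78 mm by 193 mm) begins 47 mm behind the grasp point.
Start: joints at [1.517, 0.359, 0.012, 0, -1.224, -0.288], TCP at [0.226, 0.636, 0.227] pointing down, gripper open.
Joint ranges: [-3.07, 3.07], [-1.43, 2.12], [-1.02, 1.25], [-3.03, 1.67], [-3.05, -0], [-3.03, 3.03]. Speed limits (rad/s): [2.39, 2.39, 3.01, 3.14, 3.14, 3.14].

### API

Orientations are given as [roll, pitch, yaw] about the fixed x, y, z axes, in that order (R = Rz(yaw) Ry(pitch) Rx(roll)).
In Python, from station import telemetry, eyes, ticket, recognise, trace gives the robot as it stands. The module is installed in compiled form; this text tells all that it offers.
- The arm moves only by the tool servo_tool, never from a script. Its argument "series" is a list that holds one entry, the list of rows, each a list of 4 numbers: the shift along the tool's x, y, z in mm, then the turn about the tool's z in rad. In form: [[[x, y, z, roll], ...]]. A call has exactly 10 rows; each row shifts and turns the commanded pose from where the row before left it, along the tool's axes as they then stand; what a row does not reach is not made up. A row lasts 1/12 s, in which the tool goes at most 41.7 mm and 7.16 degrees, less where a joint would pass 70% of its speed; a pose out of reach is approached as far as the arm can. A call is refused whole if a number of a shift passes 41.7 or a number of a turn 0.125, either way. A call with a gripper value outside its range is refused whole. "claw" is the gripper's target within -1 to 1 (shut at 1, half-way at 0, fully open at -1), set as the call begins (left out, the last holds). The fingers move at their own pace and stop on an object; "grip_force" is the grip in N (left out, the last holds). Time passes only in rows, so rows that do not move let the fingers close, or fill a call up. It gives the time, the measured TCP pose, the force, the opening and the grip force at its end, in the units of the state.
- telemetry.get_state(): the state, without advancing time (a new reading comes with each control period).
- eyes.grab_frame(name): name is "scene" or "top" or "wrist"; returns the picture (420x560x3 uint8, red, green, blue); there is no depth.
- eyes.calibration(name): a dict with "mtx" (3x3 intrinsics, pixels), "rvec" (rotation vector, rad) and "tvec" (3), from world to camera coordinates, as OpenCV has them. Camera axes: x right, y down, z forward; pixel columns grow to the right and rows downward; lengths in m; the calibration is good to about 2 mm. A picture is of the moment at which its call begins: read the wrist's pose just before it. calibration takes no time and is no camera call; for the wrist camera it gives the pose at the moment of the call.
- ticket.job_done(): hands the job in; it is judged then, once.
Trained networks look in the newest picture that a camera, given by its name, has taken for a name from the list of things; names that differ only in an ending like _2 or _b are one class to them, and where a whole thing is asked for, a point or a joint stands for the part that bears it (a point fixed in the world has none). Each returns a list of dicts, best first, with "conf" (0 to 1); they miss things now and then, are a little off and sometimes report something else, mostly with a low value. They report only what shows in the picture. A call takes as long as a camera call. They do not tell look-alikes from the thing itself.
- recognise(camera, name): "position" ([x, y, z] in m, in world coordinates, good to about 4 mm: the middle of the surface that is visible of it).
- trace(camera, name): "mask" (420x560 bool, what is visible of it).
The state is a dict: "t": time; "q": joint angles; "qd": joint speeds; "joint_efforts": joint torques, N m; "eef_pos": TCP position; "ee_rot": TCP orientation; "force": force on the tool from outside, world axes, zero at the start; "moment": the same for the moment, N m; "width": finger opening in m; "gripper_force": force on a finger pad.
Only numpy, scipy, OpenCV 4.12 (cv2) and the standard library are available. Lean on these libraries where they do the work, as an engineer would, in place of code of your own. Each camera call takes 0.05 s, during which the arm holds its last target. There are 200 camera calls.

## Working session

There is one attempt and no reset: what is moved stays moved. The work goes in short steps, Python scripts to look and compute and a tool call to move; the robot and the scene stay as the last step left them, time stands still between calls to the robot, and variables do not carry over. Pictures are saved under pics/ and viewed, at most 10 in all, crops included, and the job is handed in when it is done.

Besides the shell and the picture viewer there is one more tool, called after "Call:" as name(argument=value, ...) on one line, values as JSON. servo_tool: Moves the arm, as the interface text tells. Its arguments: {"type":"object","properties":{"series":{"type":"array"},"claw":{"type":"number"},"grip_force":{"type":"number"}},"required":["series"]}

```bash
mkdir -p pics; cat > h.py <<'E'
from station import telemetry, eyes, ticket, recognise, trace
import numpy as np, cv2
from scipy.spatial.transform import Rotation as R
def cal(n):
    c=eyes.calibration(n); return np.array(c["mtx"],float),np.array(c["rvec"],float).ravel(),np.array(c["tvec"],float).ravel()
def proj(n,P):
    K,r,t=cal(n); return cv2.projectPoints(np.atleast_2d(np.array(P,float)),r,t,K,None)[0][:,0]
def save(n,f,crop=None,s=1):
    im=eyes.grab_frame(n); o=im
    if crop: a,b,c,d=crop; o=im[b:d,a:c]
    cv2.imwrite(f,cv2.resize(o,None,fx=s,fy=s,interpolation=cv2.INTER_CUBIC)[:,:,::-1]); return im
E
python3 - <<'E'
from h import *
ims=[save(n,f"pics/{n}0.png") for n in("scene","top")]
for n in("scene","top"):
    print(n,[np.round(x,3).tolist() for x in cal(n)])
    for o in("drive","collar_mid","spacer_mid","flange_mid","tray","dish","timer","bottle_small","pipette"):
        print(o,[(round(d["conf"],2),np.round(d["position"],3).tolist(),np.round(proj(n,d["position"])[0]).tolist()) for d in recognise(n,o)[:3]])
s=telemetry.get_state();print(s["t"],s["eef_pos"],s["ee_rot"],s["width"],s["q"])
cv2.imwrite("pics/both.png",np.hstack([cv2.resize(i,(400,300)) for i in ims])[:,:,::-1])
E
```

```text
scene [[[514.028, 0.0, 283.388], [0.0, 514.028, 212.279], [0.0, 0.0, 1.0]], [2.084, -0.771, 0.418], [-0.265, 0.337, 0.969]]
drive [(0.86, [0.633, 0.155, 0.179], [328.0, 167.0])]
collar_mid [(0.83, [0.48, 0.196, 0.132], [272.0, 198.0]), (0.81, [0.257, 0.212, 0.041], [194.0, 261.0])]
spacer_mid [(0.56, [0.539, 0.188, 0.133], [291.0, 190.0])]
flange_mid [(0.56, [0.579, 0.184, 0.136], [304.0, 185.0])]
tray [(0.7, [0.462, 0.384, 0.003], [224.0, 209.0])]
dish [(0.87, [0.405, 0.074, 0.013], [280.0, 272.0]), (0.26, [0.464, 0.38, 0.002], [225.0, 210.0])]
timer [(0.85, [0.339, 0.15, 0.016], [239.0, 267.0])]
bottle_small [(0.74, [0.538, 0.191, 0.135], [290.0, 189.0]), (0.55, [0.581, 0.186, 0.136], [304.0, 184.0]), (0.39, [0.666, 0.347, 0.054], [287.0, 175.0])]
pipette [(0.96, [0.402, -0.099, 0.022], [331.0, 311.0])]
top [[[413.245, 0.0, 278.631], [0.0, 413.245, 208.175], [0.0, 0.0, 1.0]], [2.165, -2.226, 0.051], [0.158, 0.466, 0.923]]
drive [(0.66, [0.65, 0.196, 0.245], [245.0, 98.0])]
collar_mid [(0.81, [0.482, 0.215, 0.144], [242.0, 200.0]), (0.68, [0.268, 0.222, 0.06], [245.0, 303.0])]
spacer_mid [(0.84, [0.536, 0.209, 0.135], [245.0, 173.0])]
flange_mid [(0.71, [0.588, 0.202, 0.146], [247.0, 145.0])]
tray [(0.95, [0.48, 0.378, 0.003], [177.0, 207.0]), (0.44, [0.341, 0.156, 0.014], [275.0, 266.0])]
dish [(0.97, [0.413, 0.077, 0.014], [309.0, 233.0])]
timer [(0.57, [0.338, 0.159, 0.015], [274.0, 267.0])]
bottle_small [(0.81, [0.665, 0.34, 0.044], [188.0, 122.0]), (0.25, [0.476, 0.379, 0.003], [176.0, 209.0])]
pipette [(0.76, [0.41, -0.09, 0.025], [385.0, 232.0])]
1.0 [0.22628551 0.635895   0.22655621] [ 3.14155816e+00 -1.90002103e-05 -3.41822348e-01] 0.08751859360778218 [ 1.51705772e+00  3.58588568e-01  1.18677803e-02  8.95076424e-06
 -1.22411401e+00 -2.88086788e-01]
```

View pics/scene0.png

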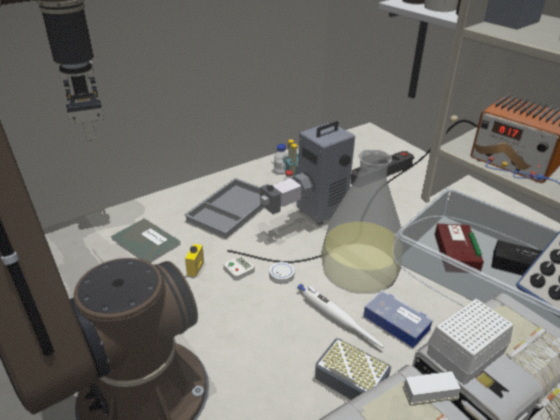

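View pics/top0.png

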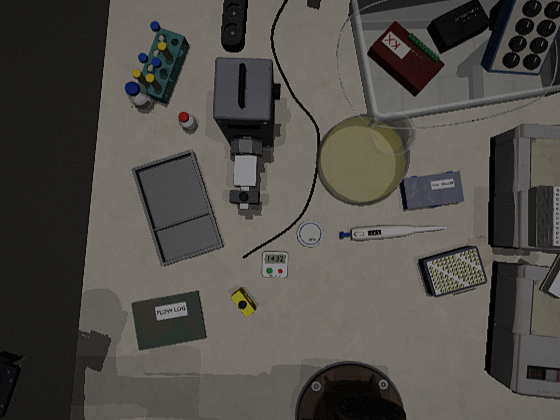

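The dark square block on the shaft (top 242,200; scene 272,198) is the collar. The block at (243,303) top / (194,261) scene is the yellow look-alike, standing on the table. The spacer is at top (245,173), the flange at (247,145) and the tray at (177,207). Next I'll fit the drive and tray models to both views' masks.

```bash
cat > fit.py <<'E'
from h import *
from scipy.optimize import minimize
def box(x0,x1,y0,y1,z0,z1): return np.array([[x,y,z] for x in(x0,x1) for y in(y0,y1) for z in(z0,z1)],float)/1000
def W(P,x,y,yaw,z=0): return P@R.from_euler('z',yaw).as_matrix().T+[x,y,z]
def sil(n,boxes,p,c):
    m=np.zeros((840,1120),np.uint8); K,r,t=c
    for b in boxes:
        q=cv2.projectPoints(W(b,*p),r,t,K,None)[0][:,0]*2
        cv2.fillConvexPoly(m,cv2.convexHull(q.astype(np.float32)).astype(np.int32),1)
    return m
E
python3 - <<'E'
from fit import *
C={n:cal(n) for n in("scene","top")}; M={};IM={}
for n in C:
    IM[n]=eyes.grab_frame(n)
    for o in("drive","collar_mid","spacer_mid","flange_mid","tray"):
        d=trace(n,o)
        if o=="collar_mid" and len(d)>1: d=sorted(d,key=lambda e:np.argwhere(e["mask"])[:,0].mean())
        M[n,o]=d[0]["mask"].astype(np.uint8) if d else None
        print(n,o,d and (round(d[0]["conf"],2),int(d[0]["mask"].sum()),np.round(np.argwhere(d[0]["mask"]).mean(0)[::-1],1)))
up=lambda m:cv2.resize(m,(1120,840),interpolation=cv2.INTER_NEAREST)
def iou(a,b): return (a&b).sum()/max(1,(a|b).sum())
T=[box(-112,112,-69,69,0,24)]
f=lambda p:2-sum(iou(sil(n,T,p,C[n]),up(M[n,"tray"])) for n in C)
r=minimize(f,[.475,.38,.2],method='Nelder-Mead',options=dict(initial_simplex=[[.475,.38,.2],[.485,.38,.2],[.475,.39,.2],[.475,.38,.3]],maxfev=150))
print("tray",r.x,r.fun); tp=r.x
# drive: mean of masks, parts
D=lambda c,s,fl:[box(0,110,-50,50,0,248),box(25,85,-10,10,248,273),box(-148,0,-9,9,111,129)]
def oct(x):
    a=31*np.tan(np.pi/8);return np.array([[x+dx,y,z-3.5+120] for dx in(-14,14) for y,z in[(31,a),(31,-a),(-31,a),(-31,-a),(a,31),(-a,31),(a,-31),(-a,-31)]])/1000
def parts(c,s,fl): return {"collar_mid":[box(c-12,c+12,-28,28,88.5,144.5),box(c-4,c+4,-4,4,144,154.5)],"spacer_mid":[box(s-30,s+30,-22,22,94.5,138.5)],"flange_mid":[oct(fl)]}
def g(v):
    p=v[:3];c,s,fl=v[3:]*1000;P=parts(c,s,fl);e=0
    allb=[box(0,110,-50,50,0,248),box(25,85,-10,10,248,273),box(-148,0,-9,9,111,129)]+sum(P.values(),[])
    for n in C:
        u=sum((M[n,o] for o in("drive","collar_mid","spacer_mid","flange_mid") if M[n,o] is not None))>0
        e+=2*(1-iou(sil(n,allb,p,C[n]),up(u.astype(np.uint8))))
        # parts, occluded by nearer parts: order collar<spacer<flange from camera
        cov=np.zeros((840,1120),np.uint8)
        for o in P:
            m=sil(n,P[o],p,C[n]); 
            if M[n,o] is not None: e+=.5*(1-iou(m&~cov&1,up(M[n,o])))
            cov|=m
    return e
x0=np.array([.61,.2,-.08,-.13,-.075,-.022]); S=[x0]+[x0+d for d in np.diag([.01,.01,.08,.01,.01,-.006])]
r=minimize(g,x0,method='Nelder-Mead',options=dict(initial_simplex=S,maxfev=500))
print("drive",np.round(r.x,4),r.fun,g(x0)); np.save("fit.npy",np.r_[r.x,tp])
out=[]
for n in C:
    im=cv2.resize(IM[n],None,fx=2,fy=2)
    P=parts(*(r.x[3:]*1000))
    for bs,p in [(T,tp),([box(0,110,-50,50,0,248)],r.x[:3])]+[(b,r.x[:3]) for b in P.values()]:
        cs,_=cv2.findContours(sil(n,bs,p,C[n]),0,2); cv2.drawContours(im,cs,-1,(0,255,0),1)
    out.append(im[200:500,300:700] if n=="scene" else im[100:550,240:640])
h=450;out[0]=cv2.copyMakeBorder(out[0],0,150,0,0,0);cv2.imwrite("pics/fit.png",np.hstack(out)[:,:,::-1])
E
```

```text
scene drive (0.85, 4409, array([324.7, 168.7]))
scene collar_mid (0.58, 386, array([271.3, 198.9]))
scene spacer_mid (0.67, 504, array([288.5, 191.1]))
scene flange_mid (0.78, 303, array([304.1, 184.9]))
scene tray (0.96, 2749, array([226.5, 208.3]))
top drive (0.74, 5134, array([245. , 101.1]))
top collar_mid (0.8, 415, array([244.2, 197.2]))
top spacer_mid (0.71, 706, array([245.7, 171. ]))
top flange_mid (0.68, 514, array([246.7, 146.9]))
top tray (0.94, 6490, array([176.2, 207.3]))
tray [0.4768768  0.37336669 0.28667636] 0.11420382832465181
drive [ 0.6085  0.201  -0.0833 -0.1215 -0.07   -0.021 ] 0.7569126697368846 1.2620421172614393
```

View pics/fit.png

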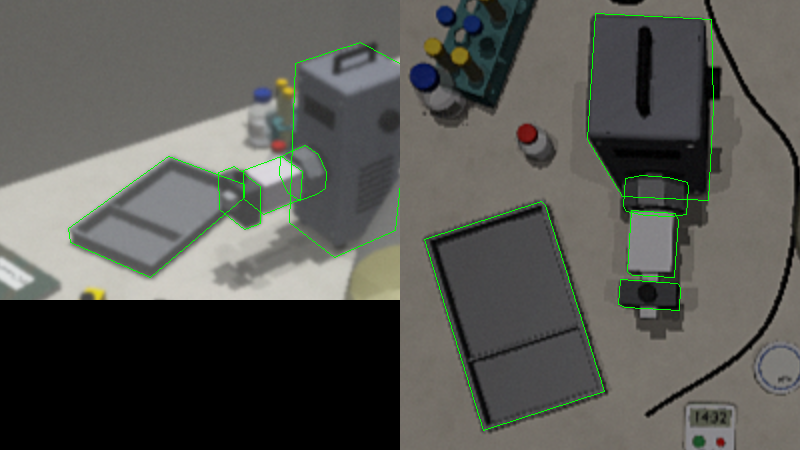

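The overlay matches both views: the collar, spacer and flange outlines sit on the dark block, the white tube and the grey plate, and the tray rim fits too. I'll move over the collar, turn to the shaft's yaw and look from there.

Call:
servo_tool(series=[[[0, 0, 0, -0.087], [0, 0, 0, -0.086], [0, 0, 0, -0.086], [24, 33, 0, 0], [24, 33, 0, 0], [24, 33, 0, 0], [24, 33, 0, 0], [24, 33, 0, 0], [24, 33, 0, 0], [24, 33, 0, 0]]], claw=-1, grip_force=25)

```text
t: 2.43
eef_pos: [0.3752, 0.3901, 0.2269]
ee_rot: [-3.141, -0.0, -0.082]
force: [0.7, -0.2, 0.3]
width: 0.0875
gripper_force: 0.0
```

Call:
servo_tool(series=[[[24, 33, 0, 0], [24, 33, 0, 0], [24, 33, 0, 0], [24, 33, 0, 0], [24, 33, 0, 0], [7, 6, 0, 0], [0, 0, 0, 0], [0, 0, 0, 0], [0, 0, 0, 0], [0, 0, 0, 0]]])

```text
t: 3.27
eef_pos: [0.4865, 0.2118, 0.2266]
ee_rot: [-3.141, 0.0, -0.082]
force: [-0.1, 0.4, 0.1]
width: 0.0877
gripper_force: 0.0
```

```bash
cat >> h.py <<'E'
def st():
    s=telemetry.get_state(); print("t",round(s["t"],2),"pos",np.round(s["eef_pos"],4),"rot",np.round(s["ee_rot"],3),"w",round(s["width"],4),"F",np.round(s["force"],1),"gf",round(float(np.max(s["gripper_force"])),1),"q",np.round(s["q"],2)); return s
def go(P,off=19):  # shift in tool mm to bring grasp point to world P
    s=telemetry.get_state(); r=R.from_euler('xyz',s["ee_rot"]).as_matrix()
    print("go",np.round(1000*(r.T@(np.array(P)-s["eef_pos"]))+[0,0,off],1))
def D(x,y=0,z=.1165):
    p=np.load("fit.npy"); c,s_=np.cos(p[2]),np.sin(p[2]); return np.array([p[0]+c*x-s_*y,p[1]+s_*x+c*y,z])
def T(x,y=0,z=.0):
    p=np.load("fit.npy")[6:]; c,s_=np.cos(p[2]),np.sin(p[2]); return np.array([p[0]+c*x-s_*y,p[1]+s_*x+c*y,z])
E
python3 - <<'E'
from h import *
st(); go(D(-.1215)); im=save("wrist","pics/w1.png")
p=np.load("fit.npy")
for o in("collar_mid","spacer_mid","flange_mid"):
    d=recognise("wrist",o); print(o,[(round(e["conf"],2),np.round(e["position"],4).tolist(),np.round(proj("wrist",e["position"])[0])) for e in d[:2]])
print(proj("wrist",[D(-.1335,.028,.1445),D(-.1335,-.028,.1445),D(-.1095,.028,.1445),D(-.1095,-.028,.1445),D(-.1215,0,.1545),D(-.1,.022,.1385),D(-.04,-.022,.1385),D(-.148,0,.129)]).round())
E
```

```text
t 3.27 pos [0.4865 0.2118 0.2266] rot [-3.141  0.    -0.082] w 0.0877 F [-0.1  0.4  0.1] gf 0.0 q [ 0.78  0.12 -0.3  -0.   -1.15  0.71]
go [  1.    0.6 129.1]
collar_mid [(0.81, [0.4894, 0.2129, 0.1405], array([273., 217.])), (0.77, [0.2846, 0.2343, 0.0141], array([270., 355.]))]
spacer_mid [(0.72, [0.5431, 0.2046, 0.1361], array([278., 135.])), (0.36, [0.6071, 0.2071, 0.1419], array([265.,  25.]))]
flange_mid [(0.87, [0.5881, 0.2044, 0.1465], array([273.,  59.])), (0.18, [0.5031, 0.3817, 0.0043], array([108., 178.]))]
[[234. 238.]
 [316. 238.]
 [233. 204.]
 [318. 204.]
 [275. 226.]
 [242. 188.]
 [311.  94.]
 [275. 250.]]
```

View pics/w1.png

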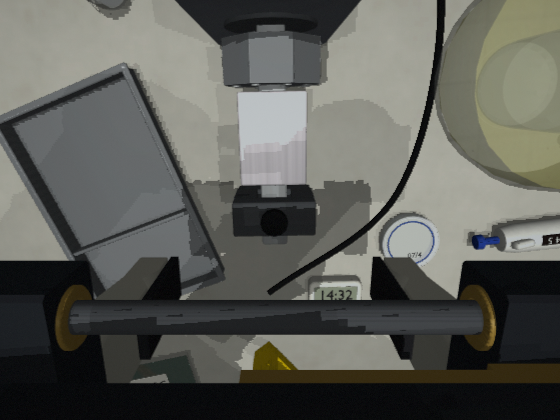

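The wrist view shows the dark collar at (274,222) with its black thumbscrew, within about 1 mm of the prediction. The yellow look-alike is at the lower edge (270,355), so this is the right part. Descending and gripping.

Call:
servo_tool(series=[[[1, 1, 32, 0], [0, 0, 32, 0], [0, 0, 32, 0], [0, 0, 25, 0], [0, 0, 8, 0], [0, 0, 0, 0], [0, 0, 0, 0], [0, 0, 0, 0], [0, 0, 0, 0], [0, 0, 0, 0]]])

```text
t: 4.3
eef_pos: [0.4886, 0.2105, 0.099]
ee_rot: [-3.14, -0.002, -0.083]
force: [-0.0, -0.6, 0.3]
width: 0.0877
gripper_force: 0.0
```

Call:
servo_tool(series=[[[0, 0, 0, 0], [0, 0, 0, 0], [0, 0, 0, 0], [0, 0, 0, 0], [0, 0, 0, 0], [0, 0, 0, 0], [0, 0, 0, 0], [0, 0, 0, 0], [0, 0, 0, 0], [0, 0, 0, 0]]], claw=1, grip_force=25)

```text
t: 5.13
eef_pos: [0.4881, 0.21, 0.0976]
ee_rot: [-3.141, -0.0, -0.083]
force: [-0.2, 0.8, 1.3]
width: 0.0559
gripper_force: 25.0
```

Call:
servo_tool(series=[[[0, 0, -3, 0], [-6, 0, 0, 0], [-12, 0, 0, 0], [-14, 0, 0, 0], [-14, 0, 0, 0], [-14, 0, 0, 0], [-10, 0, 0, 0], [0, 0, 0, 0], [0, 0, 0, 0], [0, 0, 0, 0]]])

```text
t: 5.97
eef_pos: [0.4183, 0.2159, 0.1008]
ee_rot: [-3.141, -0.0, -0.082]
force: [-0.9, -0.1, -1.9]
width: 0.0552
gripper_force: 25.0
```

```bash
python3 - <<'E'
from h import *
st(); go(T(-.0715,0,.12))
p=np.load("fit.npy");print(T(-.0715,0,.0))
save("scene","pics/s2.png",(180,100,380,250),4)
E
```

```text
t 5.97 pos [0.4183 0.2159 0.1008] rot [-3.141 -0.    -0.082] w 0.0552 F [-0.9 -0.1 -1.9] gf 25.0 q [ 0.9   0.15 -0.6   0.   -0.82  0.59]
go [ -21.2 -136.    -0.2]
[0.40829479 0.35314894 0.        ]
```

View pics/s2.png

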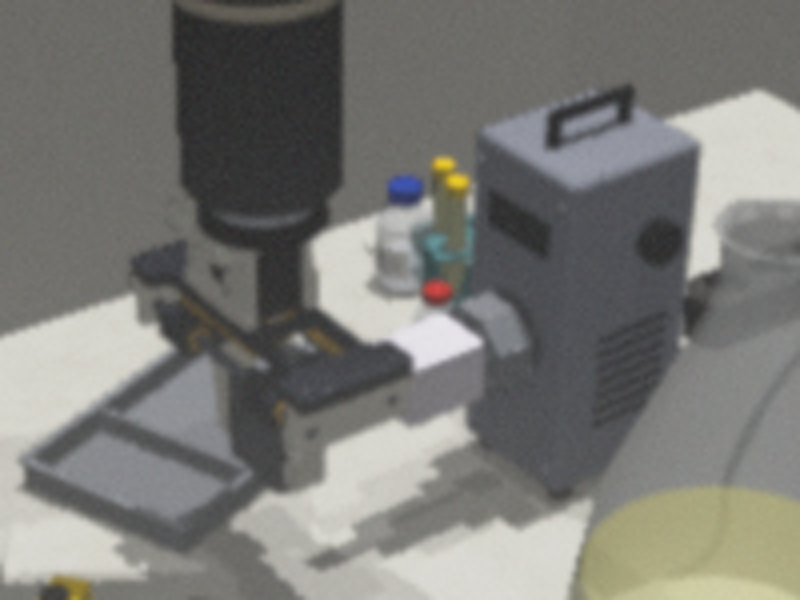

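The collar is clear of the shaft end and held in the fingers. Carrying it to the small compartment.

Call:
servo_tool(series=[[[-3, -20, 0, 0], [-5, -30, 0, 0], [-5, -34, 0, 0], [-5, -32, 0, 0], [-3, -20, 0, -0.123], [0, 0, 0, -0.123], [0, 0, 0, -0.123], [0, 0, 0, 0], [0, 0, 0, 0], [0, 0, 0, 0]]])

```text
t: 6.85
eef_pos: [0.4087, 0.3526, 0.1004]
ee_rot: [3.141, 0.0, 0.281]
force: [-0.3, -0.5, -2.1]
width: 0.0561
gripper_force: 25.0
```

```bash
python3 - <<'E'
from h import *
s=st(); go(T(-.0715,0,.0325))
im=save("wrist","pics/w2.png")
d=trace("wrist","tray"); print(len(d), d and d[0]["conf"])
print(proj("wrist",[T(-.112,.069,.024),T(-.112,-.069,.024),T(.112,.069,.024),T(.112,-.069,.024),T(-.033,.065,.022),T(-.033,-.065,.022)]).round())
E
```

```text
t 6.85 pos [0.4087 0.3526 0.1004] rot [3.141 0.    0.281] w 0.0561 F [-0.3 -0.5 -2.1] gf 25.0 q [ 1.08  0.26 -0.45  0.   -0.86  0.78]
go [-0.3 -0.7 86.9]
1 0.96
[[ 173.  282.]
 [ 374.  281.]
 [ 138. -111.]
 [ 405. -113.]
 [ 170.  167.]
 [ 376.  166.]]
```

View pics/w2.png

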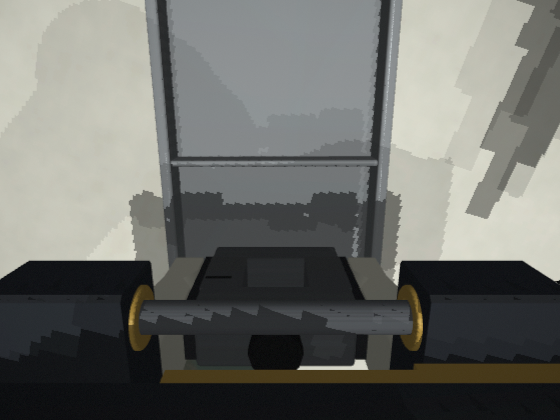

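The cross wall shows at row 162 (predicted 166) and the walls at columns 165 and 385, centred on the collar. Lowering.

Call:
servo_tool(series=[[[0, 0, 20, 0], [0, 0, 25, 0], [0, 0, 22, 0], [0, 0, 10, 0], [0, 0, 4, 0], [0, 0, 3, 0], [0, 0, 1, 0], [0, 0, 1, 0], [0, 0, 0, 0], [0, 0, 0, 0]]])

```text
t: 7.78
eef_pos: [0.4088, 0.3534, 0.0154]
ee_rot: [-3.141, -0.001, 0.286]
force: [-0.6, 0.6, -2.3]
width: 0.0559
gripper_force: 25.0
```

Call:
servo_tool(series=[[[0, 0, 0.5, 0], [0, 0, 0.5, 0], [0, 0, 0.5, 0], [0, 0, 0.5, 0], [0, 0, 0, 0], [0, 0, 0, 0], [0, 0, 0, 0], [0, 0, 0, 0], [0, 0, 0, 0], [0, 0, 0, 0]]])

```text
t: 8.62
eef_pos: [0.4086, 0.353, 0.0131]
ee_rot: [-3.141, -0.0, 0.286]
force: [-2.1, -0.9, 5.2]
width: 0.0558
gripper_force: 25.0
```

Contact (+5 N). Releasing with a limited opening, then rising.

Call:
servo_tool(series=[[[0, 0, 0, 0], [0, 0, 0, 0], [0, 0, 0, 0], [0, 0, 0, 0], [0, 0, 0, 0], [0, 0, 0, 0], [0, 0, -15, 0], [0, 0, -35, 0], [0, 0, -41, 0], [0, 0, -41, 0]]], claw=-0.55)

```text
t: 9.45
eef_pos: [0.408, 0.3521, 0.1455]
ee_rot: [3.14, 0.002, 0.286]
force: [0.9, 2.2, -0.1]
width: 0.068
gripper_force: 0.0
```

```bash
python3 - <<'E'
from h import *
s=st(); go(D(-.07,0,.2)); 
for n in("top","scene"):
    eyes.grab_frame(n); print(n,[np.round(e["position"],3).tolist() for e in recognise(n,"collar_mid")])
print(T(-.0715),D(-.07),D(-.021))
E
```

```text
t 9.45 pos [0.408  0.3521 0.1455] rot [3.14e+00 2.00e-03 2.86e-01] w 0.068 F [ 0.9  2.2 -0.1] gf 0.0 q [ 1.08  0.21 -0.4   0.   -0.97  0.78]
go [ 84.3 176.3 -35.3]
top [[0.266, 0.228, 0.057], [0.404, 0.37, 0.061], [0.538, 0.206, 0.14]]
scene [[0.404, 0.344, 0.041], [0.255, 0.214, 0.043]]
[0.40829479 0.35314894 0.        ] [0.53877163 0.2068729  0.1165    ] [0.58760158 0.20279421 0.1165    ]
```

Call:
servo_tool(series=[[[0, 0, -35, 0.123], [0, 0, 0, 0.123], [0, 0, 0, 0.123], [28, 26, 0, 0], [28, 27, 0, 0], [28, 27, 0, 0], [28, 27, 0, 0], [28, 27, 0, 0], [2, 0, 0, 0], [0, 0, 0, 0]]], claw=-1)

```text
t: 10.48
eef_pos: [0.5393, 0.2053, 0.1774]
ee_rot: [3.139, 0.003, -0.087]
force: [-0.4, -0.1, -0.6]
width: 0.0878
gripper_force: 0.0
```

```bash
python3 - <<'E'
from h import *
s=st(); go(D(-.07)); im=save("wrist","pics/w3.png")
for o in("spacer_mid","flange_mid"):
    d=recognise("wrist",o); print(o,[(round(e["conf"],2),np.round(e["position"],4).tolist(),np.round(proj("wrist",e["position"])[0])) for e in d[:2]])
print(proj("wrist",[D(-.1,.022,.1385),D(-.1,-.022,.1385),D(-.04,.022,.1385),D(-.04,-.022,.1385),D(-.035,0,.1475),D(-.007,0,.1475),D(0,.05,.248),D(0,-.05,.248)]).round())
E
```

```text
t 10.48 pos [0.5393 0.2053 0.1774] rot [ 3.139e+00  3.000e-03 -8.700e-02] w 0.0878 F [-0.4 -0.1 -0.6] gf 0.0 q [ 0.7   0.24 -0.28 -0.   -1.06  0.78]
go [-0.5 -1.7 79.9]
spacer_mid [(0.56, [0.5445, 0.2073, 0.1361], array([273., 234.])), (0.3, [0.5313, 0.3751, 0.0065], array([ 91., 214.]))]
flange_mid [(0.67, [0.5892, 0.2049, 0.1463], array([271., 156.]))]
[[238. 292.]
 [313. 292.]
 [235. 192.]
 [317. 192.]
 [276. 187.]
 [276. 131.]
 [ 59. 132.]
 [494. 132.]]
```

View pics/w3.png

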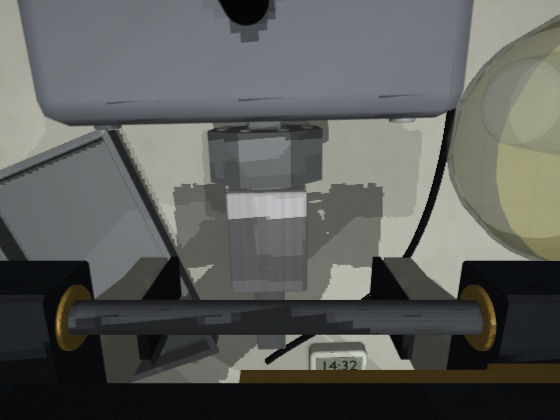

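```bash
python3 - <<'E'
from h import *
s=st(); c=cal("wrist"); im=eyes.grab_frame("wrist")
d=trace("wrist","spacer_mid"); m=d[0]["mask"].astype(np.uint8); ys,xs=np.nonzero(m); print(d[0]["conf"],xs.min(),xs.max(),ys.min(),ys.max())
for r in (200,220,250,270,285): x=np.nonzero(m[r])[0]; print(r,x.min() if len(x) else 0,x.max() if len(x) else 0)
print(proj("wrist",[D(-.1,.022,.1385),D(-.1,-.022,.1385),D(-.04,.022,.1385),D(-.04,-.022,.1385)]).round(), c[1]-cal("wrist")[1],c[2]-cal("wrist")[2])
for n in("drive",):
    m=trace("wrist",n)[0]["mask"]; print([ (r,np.nonzero(m[r])[0][[0,-1]].tolist()) for r in (10,40,80)], np.nonzero(m[:,150])[0].max(),np.nonzero(m[:,400])[0].max())
    print(proj("wrist",[D(.02,.05,.248),D(.02,-.05,.248),D(0,.05,.248),D(0,-.05,.248)]).round())
st()
E
```

```text
t 10.63 pos [0.5381 0.2078 0.1785] rot [ 3.141e+00  2.000e-03 -8.300e-02] w 0.0878 F [0.7 0.2 0.4] gf 0.0 q [ 0.71  0.24 -0.28 -0.   -1.06  0.78]
0.85 231 312 182 289
200 232 311
220 232 311
250 234 311
270 235 311
285 236 310
[[239. 292.]
 [314. 292.]
 [236. 192.]
 [318. 192.]] [0.00221694 0.00061428 0.00037898] [-9.86837735e-05 -4.27934059e-04 -1.37597916e-04]
[(10, [35, 483]), (40, [41, 479]), (80, [49, 474])] 116 116
[[ 50.  37.]
 [511.  38.]
 [ 65. 132.]
 [496. 132.]]
t 10.78 pos [0.5382 0.2085 0.1794] rot [ 3.141  0.    -0.081] w 0.0878 F [ 0.6 -0.7 -0.3] gf 0.0 q [ 0.71  0.23 -0.28 -0.   -1.06  0.78]
```

Once the arm settled, the spacer spans columns 232–311, about 2 mm towards +y of the model, so the tool already stands centred. Descending and gripping.

Call:
servo_tool(series=[[[0, 0, 20, 0], [0, 0, 25, 0], [0, 0, 25, 0], [0, 0, 10, 0], [0, 0, 2, 0], [0, 0, 0, 0], [0, 0, 0, 0], [0, 0, 0, 0], [0, 0, 0, 0], [0, 0, 0, 0]]])

```text
t: 11.62
eef_pos: [0.5394, 0.2079, 0.0986]
ee_rot: [-3.14, -0.001, -0.083]
force: [0.2, 0.5, -0.1]
width: 0.0879
gripper_force: 0.0
```

Call:
servo_tool(series=[[[0, 0, 0, 0], [0, 0, 0, 0], [0, 0, 0, 0], [0, 0, 0, 0], [0, 0, 0, 0], [0, 0, 0, 0], [0, 0, 0, 0], [0, 0, 0, 0], [0, 0, 0, 0], [0, 0, 0, 0]]], claw=1)

```text
t: 12.45
eef_pos: [0.539, 0.2077, 0.0975]
ee_rot: [-3.141, -0.0, -0.083]
force: [-0.6, 1.2, -0.8]
width: 0.044
gripper_force: 25.0
```

Call:
servo_tool(series=[[[0, 0, -3, 0], [-6, 0, 0, 0], [-14, 0, 0, 0], [-20, 0, 0, 0], [-22, 0, 0, 0], [-22, 0, 0, 0], [-20, 0, 0, 0], [-16, 0, 0, 0], [-8, 0, 0, 0], [0, 0, 0, 0]]])

```text
t: 13.28
eef_pos: [0.4098, 0.218, 0.1008]
ee_rot: [-3.141, 0.0, -0.082]
force: [-0.5, 0.5, -0.9]
width: 0.0439
gripper_force: 25.0
```

```bash
python3 - <<'E'
from h import *
s=st(); eyes.grab_frame("scene"); print([(e["conf"],np.round(e["position"],3).tolist()) for e in recognise("scene","spacer_mid")])
print(T(.07),T(.0385),T(.008))
E
```

```text
t 13.28 pos [0.4098 0.218  0.1008] rot [-3.141  0.    -0.082] w 0.0439 F [-0.5  0.5 -0.9] gf 25.0 q [ 0.91  0.14 -0.61 -0.   -0.82  0.57]
[(0.86, [0.387, 0.204, 0.125])]
[0.54402003 0.3931603  0.        ] [0.51380558 0.38425317 0.        ] [0.48455031 0.37562882 0.        ]
```

Call:
servo_tool(series=[[[3, -24, 0, 0], [12, -36, 0, 0], [24, -33, 0, 0], [30, -28, 0, 0], [28, -28, 0, 0], [14, -24, 0, 0], [4, -11, 0, -0.123], [0, 0, 0, -0.123], [0, 0, 0, -0.123], [0, 0, 0, 0]]])

```text
t: 14.22
eef_pos: [0.5421, 0.3918, 0.0993]
ee_rot: [3.141, 0.001, 0.291]
force: [-0.4, -0.3, -1.7]
width: 0.0438
gripper_force: 25.0
```

Call:
servo_tool(series=[[[0, 0, 0, 0], [0, 0, 20, 0], [0, 0, 28, 0], [0, 0, 22, 0], [0, 0, 8, 0], [0, 0, 0, 0], [0, 0, 0, 0], [0, 0, 0, 0], [0, 0, 0, 0], [0, 0, 0, 0]]])

```text
t: 15.05
eef_pos: [0.5418, 0.3927, 0.0241]
ee_rot: [-3.14, -0.002, 0.286]
force: [0.1, -1.1, -1.8]
width: 0.044
gripper_force: 25.0
```

```bash
python3 - <<'E'
from h import *
s=st(); go(T(.066,0,.026)); im=save("wrist","pics/w4.png")
print(proj("wrist",[T(.112,.069,.024),T(.112,-.069,.024),T(.108,.065,.004),T(.108,-.065,.004)]).round())
E
```

```text
t 15.05 pos [0.5418 0.3927 0.0241] rot [-3.14e+00 -2.00e-03  2.86e-01] w 0.044 F [ 0.1 -1.1 -1.8] gf 25.0 q [ 0.92  0.53 -0.23  0.   -0.82  0.94]
go [-1.7  0.2 17.1]
[[112. 182.]
 [436. 182.]
 [139. 182.]
 [409. 182.]]
```

View pics/w4.png

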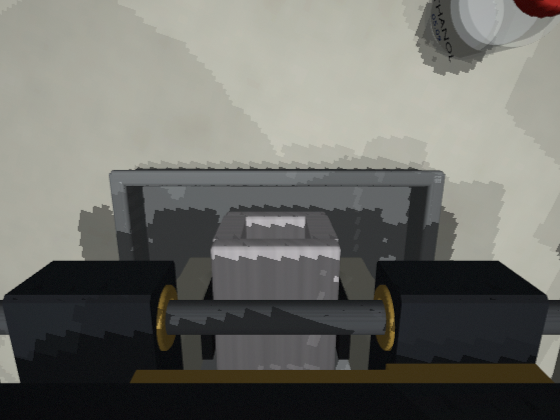

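The spacer is between the walls with its far end clear of the end wall (row 180). Lowering to contact, then releasing.

Call:
servo_tool(series=[[[0, 0, 8, 0], [0, 0, 5, 0], [0, 0, 1.5, 0], [0, 0, 0.5, 0], [0, 0, 0.5, 0], [0, 0, 0.5, 0], [0, 0, 0.5, 0], [0, 0, 0, 0], [0, 0, 0, 0], [0, 0, 0, 0]]])

```text
t: 15.93
eef_pos: [0.5407, 0.3916, 0.007]
ee_rot: [3.141, 0.001, 0.286]
force: [-5.8, -2.6, 10.9]
width: 0.0437
gripper_force: 25.0
```

Call:
servo_tool(series=[[[0, 0, 0, 0], [0, 0, 0, 0], [0, 0, 0, 0], [0, 0, 0, 0], [0, 0, 0, 0], [0, 0, 0, 0], [0, 0, -15, 0], [0, 0, -35, 0], [0, 0, -41, 0], [0, 0, -41, 0]]], claw=-0.4)

```text
t: 16.77
eef_pos: [0.5407, 0.3914, 0.1387]
ee_rot: [3.14, 0.002, 0.286]
force: [-0.2, 1.4, -0.4]
width: 0.0614
gripper_force: 0.0
```

```bash
python3 - <<'E'
from h import *
s=st()
for n in("top","scene"):
    eyes.grab_frame(n)
    for o in("spacer_mid","flange_mid","collar_mid"): print(n,o,[(round(e["conf"],2),np.round(e["position"],3).tolist()) for e in recognise(n,o)[:2]])
E
```

```text
t 16.77 pos [0.5407 0.3914 0.1387] rot [3.14e+00 2.00e-03 2.86e-01] w 0.0614 F [-0.2  1.4 -0.4] gf 0.0 q [ 0.92  0.41 -0.12  0.   -1.04  0.94]
top spacer_mid [(0.91, [0.523, 0.387, 0.044])]
top flange_mid [(0.93, [0.584, 0.202, 0.143])]
top collar_mid [(0.67, [0.407, 0.351, 0.061]), (0.64, [0.266, 0.223, 0.058])]
scene spacer_mid [(0.68, [0.531, 0.378, 0.039])]
scene flange_mid [(0.73, [0.577, 0.19, 0.129])]
scene collar_mid [(0.67, [0.399, 0.342, 0.038]), (0.61, [0.258, 0.213, 0.043])]
```

The spacer lies in the large compartment and the collar in the small one. The flange is next. The interface cannot tilt the tool, so I'll come in from the free end with an upright tool, pinch the flange's front rim, and draw it out before regripping.

Call:
servo_tool(series=[[[0, 0, -41, 0.123], [0, 0, 0, 0.123], [0, 0, 0, 0.123], [-1, 25, 0, 0], [-1, 36, 0, 0], [-1, 38, 0, 0], [-1, 36, 0, 0], [-2, 30, 0, 0], [0, 17, 0, 0], [0, 0, 0, 0]]], claw=-1)

```text
t: 18.0
eef_pos: [0.5192, 0.2081, 0.1785]
ee_rot: [3.14, 0.001, -0.085]
force: [-0.2, -0.3, -0.5]
width: 0.0872
gripper_force: 0.0
```

Call:
servo_tool(series=[[[0, 0, 20, 0], [0, 0, 25, 0], [0, 0, 25, 0], [0, 0, 12, 0], [0, 0, 0, 0], [0, 0, 0, 0], [0, 0, 0, 0], [0, 0, 0, 0], [0, 0, 0, 0], [0, 0, 0, 0]]])

```text
t: 18.83
eef_pos: [0.5205, 0.2115, 0.0979]
ee_rot: [-3.141, -0.001, -0.083]
force: [0.4, -0.7, -0.9]
width: 0.0877
gripper_force: 0.0
```

```bash
python3 - <<'E'
from h import *
s=st(); go(D(-.041)); go(D(-.041,.002))
K,r,t=cal("wrist"); c=-R.from_rotvec(r).as_matrix().T@t; print("cam in tool mm",1000*(R.from_euler('xyz',s["ee_rot"]).as_matrix().T@(c-s["eef_pos"])))
im=save("wrist","pics/w5.png")
print(proj("wrist",[D(-.035,.0128,.1475),D(-.035,-.0128,.1475),D(-.007,.0128,.1475),D(-.007,-.0128,.1475),D(-.035,.031,.129),D(-.035,-.031,.129),D(0,.05,.2),D(0,-.05,.2),D(-.148,0,.129)]).round())
E
```

```text
t 18.83 pos [0.5205 0.2115 0.0979] rot [-3.141e+00 -1.000e-03 -8.300e-02] w 0.0877 F [ 0.4 -0.7 -0.9] gf 0.0 q [ 0.73  0.29 -0.41  0.   -0.87  0.75]
go [47.6  3.1  0.5]
go [47.6  1.1  0.5]
cam in tool mm [  77.37714509    0.55446512 -157.8688695 ]
[[240. 186.]
 [327. 186.]
 [237.  85.]
 [331.  85.]
 [191. 175.]
 [374. 175.]
 [-82.  13.]
 [669.  13.]
 [281. 437.]]
```

View pics/w5.png

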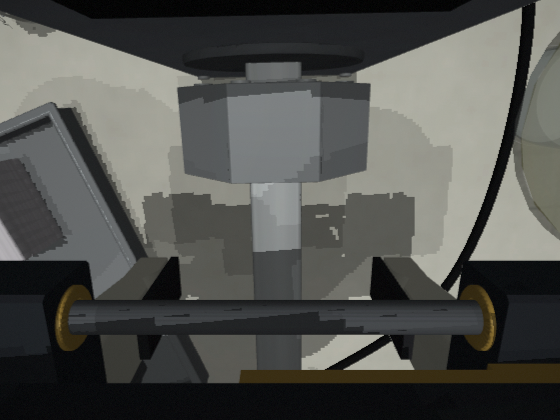

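The flange (columns 180–370, front edge row 183) is centred between the fingers at columns 180 and 372. Advancing along the shaft in steps and watching the force.

Call:
servo_tool(series=[[[6, 0, 0, 0], [12, 0, 0, 0], [12, 0, 0, 0], [8, 0, 0, 0], [4, 0, 0, 0], [2, 0, 0, 0], [1, 0, 0, 0], [0, 0, 0, 0], [0, 0, 0, 0], [0, 0, 0, 0]]])

```text
t: 19.72
eef_pos: [0.5647, 0.2075, 0.0971]
ee_rot: [-3.142, 0.0, -0.083]
force: [-0.2, 0.2, -0.1]
width: 0.0875
gripper_force: 0.0
```

Call:
servo_tool(series=[[[0.5, 0, 0, 0], [0.5, 0, 0, 0], [0.5, 0, 0, 0], [0.5, 0, 0, 0], [0.5, 0, 0, 0], [0, 0, 0, 0], [0, 0, 0, 0], [0, 0, 0, 0], [0, 0, 0, 0], [0, 0, 0, 0]]])

```text
t: 20.55
eef_pos: [0.5675, 0.2072, 0.0971]
ee_rot: [3.142, 0.0, -0.083]
force: [0.4, 1.1, -0.7]
width: 0.0877
gripper_force: 0.0
```

```bash
python3 - <<'E'
from h import *
s=st(); go(D(-.041)); im=save("wrist","pics/w6.png")
print(proj("wrist",[D(-.034,0,.1475),D(-.006,0,.1475)]).round())
E
```

```text
t 20.55 pos [0.5675 0.2072 0.0971] rot [ 3.142  0.    -0.083] w 0.0877 F [ 0.4  1.1 -0.7] gf 0.0 q [ 0.67  0.36 -0.31  0.   -0.9   0.81]
go [ 0.4  2.7 -0.4]
[[282. 326.]
 [282. 245.]]
```

View pics/w6.png

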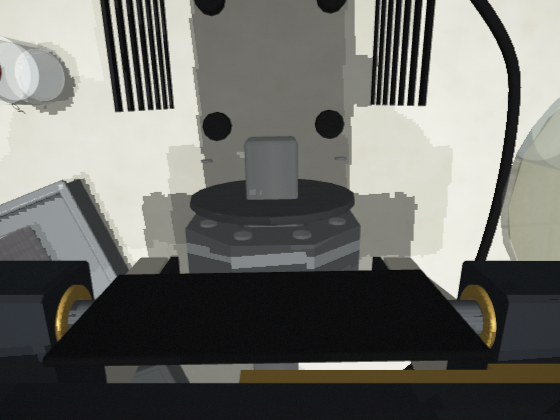

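The wrist camera now looks from inside the housing outline, and there is still no contact. I'll creep on in small steps.

Call:
servo_tool(series=[[[0.4, 0, 0, 0], [0.4, 0, 0, 0], [0.4, 0, 0, 0], [0.4, 0, 0, 0], [0.4, 0, 0, 0], [0, 0, 0, 0], [0, 0, 0, 0], [0, 0, 0, 0], [0, 0, 0, 0], [0, 0, 0, 0]]])

```text
t: 21.43
eef_pos: [0.5695, 0.2071, 0.0971]
ee_rot: [3.142, -0.0, -0.083]
force: [0.4, 0.3, 0.7]
width: 0.0875
gripper_force: 0.0
```

Call:
servo_tool(series=[[[0.3, 0, 0, 0], [0.3, 0, 0, 0], [0.3, 0, 0, 0], [0.3, 0, 0, 0], [0.3, 0, 0, 0], [0, 0, 0, 0], [0, 0, 0, 0], [0, 0, 0, 0], [0, 0, 0, 0], [0, 0, 0, 0]]])

```text
t: 22.27
eef_pos: [0.571, 0.207, 0.0971]
ee_rot: [-3.142, -0.0, -0.083]
force: [-1.3, 0.6, -0.7]
width: 0.0876
gripper_force: 0.0
```

About 5 mm of overlap and still no contact. Pinching.

Call:
servo_tool(series=[[[0, 0, 0, 0], [0, 0, 0, 0], [0, 0, 0, 0], [0, 0, 0, 0], [0, 0, 0, 0], [0, 0, 0, 0], [0, 0, 0, 0], [0, 0, 0, 0], [0, 0, 0, 0], [0, 0, 0, 0]]], claw=1, grip_force=20)

```text
t: 23.1
eef_pos: [0.571, 0.207, 0.0971]
ee_rot: [-3.142, -0.0, -0.083]
force: [-0.0, 0.1, 0.1]
width: 0.0613
gripper_force: 20.0
```

Pinched at 61 mm on the flange. Drawing it out 40 mm, then checking.

Call:
servo_tool(series=[[[-2, 0, 0, 0], [-4, 0, 0, 0], [-6, 0, 0, 0], [-6, 0, 0, 0], [-6, 0, 0, 0], [-6, 0, 0, 0], [-6, 0, 0, 0], [-4, 0, 0, 0], [0, 0, 0, 0], [0, 0, 0, 0]]])

```text
t: 23.93
eef_pos: [0.5306, 0.2103, 0.0971]
ee_rot: [3.141, 0.0, -0.082]
force: [0.5, 0.2, -0.8]
width: 0.0615
gripper_force: 20.0
```

```bash
python3 - <<'E'
from h import *
s=st(); save("wrist","pics/w7.png")
print([(round(e["conf"],2),np.round(e["position"],4).tolist()) for e in recognise("wrist","flange_mid")[:2]])
eyes.grab_frame("top");print([(round(e["conf"],2),np.round(e["position"],4).tolist()) for e in recognise("top","flange_mid")[:2]])
E
```

```text
t 23.93 pos [0.5306 0.2103 0.0971] rot [ 3.141  0.    -0.082] w 0.0615 F [ 0.5  0.2 -0.8] gf 20.0 q [ 0.72  0.31 -0.39 -0.   -0.88  0.77]
[(0.84, [0.5567, 0.2065, 0.1399])]
[]
```

View pics/w7.png

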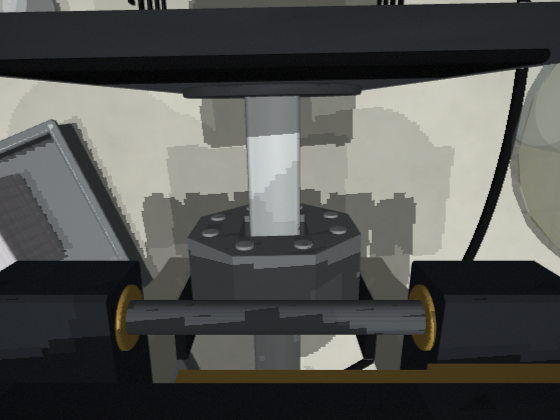

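The flange has come out about 40 mm, leaving the shaft free behind it (rows 95–235). Opening, moving on 18 mm and regripping at its middle.

Call:
servo_tool(series=[[[0, 0, 0, 0], [0, 0, 0, 0], [0, 0, 0, 0], [0, 0, 0, 0], [0, 0, 0, 0], [4, 0, 0, 0], [6, 0, 0, 0], [6, 0, 0, 0], [2, 0, 0, 0], [0, 0, 0, 0]]], claw=-0.8)

```text
t: 24.97
eef_pos: [0.5498, 0.2086, 0.0968]
ee_rot: [3.141, 0.0, -0.083]
force: [0.3, 0.6, -0.1]
width: 0.0789
gripper_force: 0.0
```

Call:
servo_tool(series=[[[0, 0, 0, 0], [0, 0, 0, 0], [0, 0, 0, 0], [0, 0, 0, 0], [0, 0, 0, 0], [0, 0, 0, 0], [0, 0, 0, 0], [0, 0, 0, 0], [0, 0, 0, 0], [0, 0, 0, 0]]], claw=1, grip_force=25)

```text
t: 25.8
eef_pos: [0.5489, 0.2088, 0.0971]
ee_rot: [3.142, 0.0, -0.083]
force: [-0.5, 0.8, 0.0]
width: 0.0621
gripper_force: 24.9
```

```bash
python3 - <<'E'
from h import *
from fit import W
s=st(); c=cal("wrist"); eyes.grab_frame("wrist"); d=trace("wrist","flange_mid")
for e in d[:1]:
    m=e["mask"]; ys,xs=np.nonzero(m); print(e["conf"],xs.min(),xs.max(),ys.min(),ys.max())
g=np.array(s["eef_pos"]); r=R.from_euler('xyz',s["ee_rot"]).as_matrix()
for dx in(8,14,20): print(dx,proj("wrist",[g+r@np.array([dx,0,-19-31])/1000,g+r@np.array([dx,0,-19-12.5])/1000]).round().tolist())
E
```

```text
t 25.8 pos [0.5489 0.2088 0.0971] rot [ 3.142  0.    -0.083] w 0.0621 F [-0.5  0.8  0. ] gf 24.9 q [ 0.7   0.33 -0.35 -0.   -0.89  0.79]
0.88 193 357 241 369
8 [[274.0, 323.0], [274.0, 296.0]]
14 [[273.0, 307.0], [274.0, 281.0]]
20 [[273.0, 290.0], [274.0, 266.0]]
```

Call:
servo_tool(series=[[[0, 0, -3, 0], [-6, 0, 0, 0], [-14, 0, 0, 0], [-20, 0, 0, 0], [-22, 0, 0, 0], [-22, 0, 0, 0], [-20, 0, 0, 0], [-16, 0, 0, 0], [-8, 0, 0, 0], [0, 0, 0, 0]]])

```text
t: 26.73
eef_pos: [0.4201, 0.2193, 0.1004]
ee_rot: [-3.141, -0.0, -0.082]
force: [-0.2, -0.7, -2.0]
width: 0.0622
gripper_force: 24.9
```

```bash
python3 - <<'E'
from h import *
s=st(); go(T(-.002,0,.12))
for n in("scene","top","wrist"):
    eyes.grab_frame(n)
    for o in("flange_mid","spacer_mid"): print(n,o,[(round(e["conf"],2),np.round(e["position"],3).tolist()) for e in recognise(n,o)[:2]])
E
```

```text
t 26.73 pos [0.4201 0.2193 0.1004] rot [-3.141 -0.    -0.082] w 0.0622 F [-0.2 -0.7 -2. ] gf 24.9 q [ 0.9   0.15 -0.59 -0.   -0.82  0.59]
go [  42.2 -157.5   -0.5]
scene flange_mid [(0.74, [0.408, 0.22, 0.119])]
scene spacer_mid []
top flange_mid []
top spacer_mid [(0.16, [0.54, 0.426, 0.006])]
wrist flange_mid [(0.58, [0.434, 0.218, 0.134])]
wrist spacer_mid [(0.94, [0.531, 0.365, 0.016])]
```

Call:
servo_tool(series=[[[0, -25, 0, 0], [4, -35, 0, 0], [10, -36, 0, 0], [14, -33, 0, 0], [12, -20, 0, 0], [3, -8, 0, -0.123], [0, 0, 0, -0.123], [0, 0, 0, -0.123], [0, 0, 0, 0], [0, 0, 0, 0]]])

```text
t: 28.02
eef_pos: [0.4774, 0.372, 0.0996]
ee_rot: [3.141, 0.001, 0.282]
force: [-0.2, -0.4, -2.1]
width: 0.0618
gripper_force: 24.9
```

Call:
servo_tool(series=[[[0, 0, 15, 0], [0, 0, 22, 0], [0, 0, 20, 0], [0, 0, 10, 0], [0, 0, 4, 0], [0, 0, 0, 0], [0, 0, 0, 0], [0, 0, 0, 0], [0, 0, 0, 0], [0, 0, 0, 0]]])

```text
t: 28.85
eef_pos: [0.4777, 0.3727, 0.03]
ee_rot: [-3.141, -0.001, 0.286]
force: [0.3, 0.8, -2.0]
width: 0.0621
gripper_force: 24.9
```

```bash
python3 - <<'E'
from h import *
s=st(); go(T(0,0,.035)); go(T(.036,0,.035))
eyes.grab_frame("wrist"); 
for o in("flange_mid","spacer_mid"):
    d=trace("wrist",o)
    if d: ys,xs=np.nonzero(d[0]["mask"]); print(o,round(d[0]["conf"],2),xs.min(),xs.max(),ys.min(),ys.max())
print(proj("wrist",[T(.037,.022,.048),T(.037,-.022,.048),T(.097,.022,.048)]).round())
E
```

```text
t 28.85 pos [0.4777 0.3727 0.03  ] rot [-3.141e+00 -1.000e-03  2.860e-01] w 0.0621 F [ 0.3  0.8 -2. ] gf 24.9 q [ 0.98  0.44 -0.37  0.   -0.76  0.87]
go [-0.6 -0.9 14. ]
go [35.4 -0.9 14. ]
flange_mid 0.95 191 358 240 370
spacer_mid 0.76 212 338 42 211
[[213. 211.]
 [328. 211.]
 [205.  42.]]
```

The spacer's near end (row 211) is clear of the flange (from row 240). Lowering.

Call:
servo_tool(series=[[[0, 0, 7, 0], [0, 0, 4, 0], [0, 0, 1, 0], [0, 0, 0.5, 0], [0, 0, 0.5, 0], [0, 0, 0.5, 0], [0, 0, 0.5, 0], [0, 0, 0, 0], [0, 0, 0, 0], [0, 0, 0, 0]]])

```text
t: 29.83
eef_pos: [0.4774, 0.3723, 0.0155]
ee_rot: [-3.142, -0.0, 0.286]
force: [-1.8, -1.9, 6.0]
width: 0.0619
gripper_force: 24.9
```

Call:
servo_tool(series=[[[0, 0, 0, 0], [0, 0, 0, 0], [0, 0, 0, 0], [0, 0, 0, 0], [0, 0, 0, 0], [0, 0, 0, 0], [0, 0, 0, 0], [0, 0, -12, 0], [0, 0, -25, 0], [0, 0, -35, 0]]], claw=-0.65)

```text
t: 30.67
eef_pos: [0.4759, 0.3706, 0.0851]
ee_rot: [3.138, 0.005, 0.286]
force: [-0.9, 0.5, -0.2]
width: 0.0723
gripper_force: 0.0
```

Call:
servo_tool(series=[[[0, 0, -40, 0], [0, 0, -40, 0], [0, 0, -20, 0], [0, 0, 0, 0], [0, 0, 0, 0], [0, 0, 0, 0], [0, 0, 0, 0], [0, 0, 0, 0], [0, 0, 0, 0], [0, 0, 0, 0]]])

```text
t: 31.5
eef_pos: [0.4771, 0.372, 0.1862]
ee_rot: [3.141, 0.001, 0.286]
force: [-0.0, -0.4, 0.5]
width: 0.0724
gripper_force: 0.0
```

```bash
python3 - <<'E'
from h import *
s=st(); print(T(-.0715),T(.067),T(0))
for n in("scene","top","wrist"):
    eyes.grab_frame(n)
    for o in("collar_mid","spacer_mid","flange_mid","dish","timer","bottle_small","pipette"): print(n,o,[(round(e["conf"],2),np.round(e["position"],3).tolist()) for e in recognise(n,o)[:2]])
E
```

```text
t 31.5 pos [0.4771 0.372  0.1862] rot [3.141e+00 1.000e-03 2.860e-01] w 0.0724 F [-0.  -0.4  0.5] gf 0.0 q [ 0.98  0.27 -0.2  -0.   -1.09  0.87]
[0.40829479 0.35314894 0.        ] [0.54114246 0.392312   0.        ] [0.4768768  0.37336669 0.        ]
scene collar_mid [(0.68, [0.255, 0.214, 0.047]), (0.66, [0.403, 0.348, 0.038])]
scene spacer_mid [(0.75, [0.542, 0.377, 0.048])]
scene flange_mid [(0.89, [0.468, 0.356, 0.045])]
scene dish [(0.68, [0.408, 0.073, 0.015])]
scene timer [(0.72, [0.34, 0.149, 0.018])]
scene bottle_small [(0.68, [0.338, 0.147, 0.016]), (0.65, [0.663, 0.339, 0.047])]
scene pipette [(0.68, [0.404, -0.101, 0.024])]
top collar_mid [(0.93, [0.267, 0.226, 0.06]), (0.59, [0.406, 0.351, 0.06])]
top spacer_mid []
top flange_mid []
top dish [(0.87, [0.411, 0.08, 0.014])]
top timer [(0.62, [0.341, 0.157, 0.011])]
top bottle_small [(0.75, [0.667, 0.342, 0.044]), (0.23, [0.638, 0.201, 0.251])]
top pipette [(0.56, [0.408, -0.088, 0.028])]
wrist collar_mid [(0.56, [0.409, 0.356, 0.056])]
wrist spacer_mid [(0.73, [0.542, 0.391, 0.045])]
wrist flange_mid [(0.57, [0.48, 0.372, 0.06])]
wrist dish []
wrist timer []
wrist bottle_small []
wrist pipette []
```

All three parts are in place and the bystanders have not moved. Handing in.

```bash
python3 -c "
from station import ticket; print(ticket.job_done())"
```

```text
the job is handed in; nothing more can be done
None
```

The job is handed in at about 32 s with no verdict returned: final camera checks put the collar in the small compartment, the spacer and flange in the large one, all released, and the bystanders where they stood; I viewed 11 pictures, one over the limit of 10.

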